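# Park the press roller against the bench stop

### The arm

A 6-joint arm with a two-finger parallel gripper is mounted at the origin on a cart in front of the work surface, level with it; the furniture and walls round the work are solid. World frame = base frame: x ahead of the robot, y to its left, z up, the work surface at z = 0. Lengths are in m, angles in rad, forces in N, time in s.
With the tool pointing down it reaches from about 0.425 to 0.925 m from the base axis. Payload 12.5 kg.
Tool frame: the origin (TCP) lies between the finger pads; the fingertips stand 17 mm ahead of it and the grasp point (between the pads) lies 2 mm behind it (arm.tip_extent is the distance from the TCP to the fingertips, in m); z points along the fingers, y is the direction in which the jaws open and shut (so a half turn about z gives the same grasp; the last joint's range is limited). The gripper opens to 85 mm and grips with 20 to 120 N. Pads are 22 mm wide; open, the fingers measure 114 mm over their backs; the gripper's body (76 mm by 85 mm) begins 54 mm behind the grasp point. The pads swing forward as they close: fully open they stand 13 mm farther back than shut.
Start: joints at [-1.352, 0.491, 1.559, -0, 1.092, -0.106], TCP at [0.199, -0.592, 0.248] pointing down, gripper open.
Joint ranges: [-3.1, 3.1], [-0.84, 2.19], [0.05, 2.79], [-1.13, 4.28], [0.06, 2.93], [-2.69, 2.69]. Speed limits (rad/s): [2.22, 2.22, 2.79, 3.14, 3.14, 3.14].

### API

Orientations are given as a unit quaternion [w, x, y, z].
In Python, from rig import monitor, get_image, get_calibration, sign_off, arm gives the robot as it stands.
- The arm moves only by the tool play_rows, never from a script. Its argument "commands" is a list of rows, each a list of 4 numbers: the shift along the tool's x, y, z in cm, then the turn about the tool's z in rad. In form: [[x, y, z, roll], ...]. A call has exactly 10 rows; each row is the pose to reach, as a shift and turn from the pose commanded when the call began, along the tool's axes at that moment; what a row does not reach only later rows make up. A row lasts 1/10 s, in which the tool goes at most 50 mm and 8.59 degrees, less where a joint would pass 70% of its speed; a pose out of reach is approached as far as the arm can. A call with a gripper value outside its range is refused whole. "claw" is the finger opening in cm, from 0 to 8.54, set as the call begins (left out, the last holds). The fingers move at their own pace and stop on an object; the grip force is fixed at half the most. Time passes only in rows, so rows that repeat a pose let the fingers close, or fill a call up. It gives the time, the measured TCP pose, the force and the opening at its end, in the units of the state.
- monitor.get_state(): the state, without advancing time (a new reading comes with each control period).
- get_image(name): name is "side" or "top"; returns (picture, depth): 384x512x3 uint8, blue, green, red; 384x512 float32, m along the optical axis (not along the pixel's ray), 0 where there is no reading.
- get_calibration(name): a dict with "intrinsics" (3x3 intrinsics, pixels), "T" (4x4, takes a point from camera to world coordinates). Camera axes: x right, y down, z forward; pixel columns grow to the right and rows downward; lengths in m; the calibration is good to about 2 mm. A picture is of the moment at which its call begins. get_calibration takes no time and is no camera call.
- sign_off(): hands the job in, once; it reports no verdict.
The state is a dict: "time_s": time; "q": joint angles; "joint_vel": joint speeds; "tau": joint torques, N m; "eef_pos": TCP position; "eef_rot": TCP orientation; "force": force on the tool from outside, world axes, zero at the start; "wrist_torque": the same for the moment, N m; "gripper_width": opening from 0.0 (shut) to 1.0 (fully open).
Only numpy, scipy, OpenCV 4.12 (cv2) and the standard library are available. Lean on these libraries where they do the work, as an engineer would, in place of code of your own. Each camera call takes 0.05 s, during which the arm holds its last target.

### The job

The long steel press roller is lying loose on the table. Roll it along the table, without lifting it, until it lies along the front face of the wooden bench stop, touching it or within a few millimetres, neither end sticking out past the stop; leave it at rest there. Do not disturb the short roller or the round needle tin.

Things in the scene. Friction and masses are not known exactly. Their poses are not given: they have to be found in the camera images.
- long_roller: The thing to roll: plain steel roller lying on its side, barrel 50 mm in diameter, 110 mm long, with a stub journal (dia 16 mm, 12 mm long) at each end; 0.4 to 0.75 kg. Origin at its centre, on its axis, 25 mm above the table. y runs along its length, level; x and z turn as it rolls. It rolls at a gentle push and, let go at low speed, stops within centimetres.
- bench_stop: Fixed wooden bar 180 mm long (y), 30 mm thick (x), 34 mm high; origin at the centre of its underside. x points away from the roller; the front face is at x = -15 mm, so the touching roller's axis is at x = -40 mm. A foot plate is behind it. At the start the roller lies 130 to 180 mm before the origin, within 15 mm of its middle line, parallel within 7 degrees.
- short_roller: Bystander, to be left alone: the same kind of steel roller, 50 mm in diameter, but only 45 mm long (69 mm over the journals), lying well to one side of the work, left or right. Origin at its centre, on its axis (y), 25 mm above the table.
- needle_tin: Bystander, to be left alone: round red-lidded tin 62 mm in diameter and 21 mm high, standing between and beyond the rollers. Origin at the centre of its underside.
Mind the look-alikes: they are no part of the job. What is shaped like the long_roller but purple or yellow is not meant.

How it is judged:
On the way:
1. the long roller rolls on the table: it has turned by at least a fifth of a turn about its axis (angle between long_roller's own z axis and vertical above 1.2 rad and height (world z) of long_roller below 0.035 m), for 0.05 s.
At the end, for the whole second after the job is handed in: The long roller lies on the table in front of the bench stop, its barrel within 12 mm of the front face at the middle, parallel to it within 10 degrees, its middle within 35 mm of the stop's middle (so no barrel end passes the stop's end), at rest (x of long_roller in the frame of bench_stop between -0.052 and -0.034 m and y of long_roller in the frame of bench_stop between -0.035 and 0.035 m and angle between the y axis of long_roller and the y axis of bench_stop, either way round below 0.175 rad and height (world z) of long_roller below 0.03 m and linear speed of long_roller below 0.01 m/s); the robot touches nothing.
It fails at once if the long roller is lifted more than 15 mm off the table (height (world z) of long_roller above 0.04 m).
It fails at once if the short roller is moved more than 20 mm (distance of short_roller from where it was at the start of the episode above 0.02 m).
It fails at once if the needle tin is moved more than 20 mm (distance of needle_tin from where it was at the start of the episode above 0.02 m).
It also fails if it takes over 29 s, if anything falls off the work surface, if the arm or the gripper's body presses on something with over 40 N, if the wrist force passes 120 N, or if a joint passes its speed limit or range.

## Working session

There is one attempt and no reset: what is moved stays moved. The work goes in short steps, Python scripts to look and compute and a tool call to move; the robot and the scene stay as the last step left them, time stands still between calls to the robot, and variables do not carry over. Pictures are saved under pics/ and viewed, and the job is handed in when it is done.

Besides the shell and the picture viewer there is one more tool, called after "Call:" by a JSON object that holds its "api" and its "payload", one argument or row to a line. play_rows: Moves the arm, as the interface text tells. Its arguments: {"type":"object","properties":{"commands":{"type":"array"},"claw":{"type":"number"}},"required":["commands"]}

```bash
mkdir -p pics; ls
python3 - <<'E'
from rig import monitor,get_image,get_calibration,arm
import cv2,numpy as np
s=monitor.get_state();print(s['time_s'],s['eef_pos'],s['eef_rot'],s['gripper_width'],arm.tip_extent)
for n in('top','side'):
    p,d=get_image(n);cv2.imwrite(f'pics/{n}0.png',p);np.save(f'pics/{n}0.npy',d)
    c=get_calibration(n);print(n,np.round(c['intrinsics'],1).tolist(),np.round(c['T'],4).tolist())
E
```

```text
pics
0.0 [ 0.19940745 -0.59210915  0.24769879] [-5.79910648e-04  9.86839388e-01  1.61702458e-01 -4.36026249e-05] 0.9997710052860611 0.017
top [[391.3, 0.0, 257.8], [0.0, 391.3, 197.4], [0.0, 0.0, 1.0]] [[-0.0297, -0.9947, 0.0986, 0.4458], [-0.9995, 0.0289, -0.0089, 0.1748], [0.006, -0.0988, -0.9951, 0.9131], [0.0, 0.0, 0.0, 1.0]]
side [[472.2, 0.0, 253.0], [0.0, 472.2, 191.8], [0.0, 0.0, 1.0]] [[0.9985, -0.0159, 0.0522, 0.4881], [-0.0544, -0.3488, 0.9356, -0.9623], [0.0033, -0.9371, -0.3491, 0.4757], [0.0, 0.0, 0.0, 1.0]]
```

View pics/top0.png

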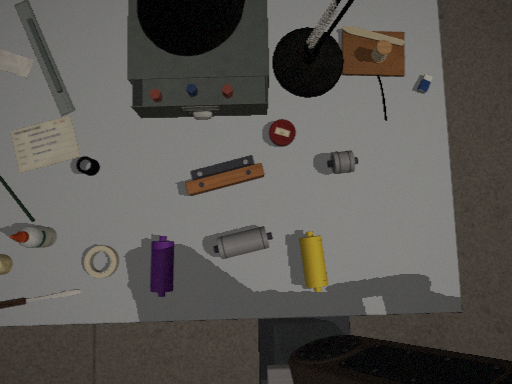

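View pics/side0.png

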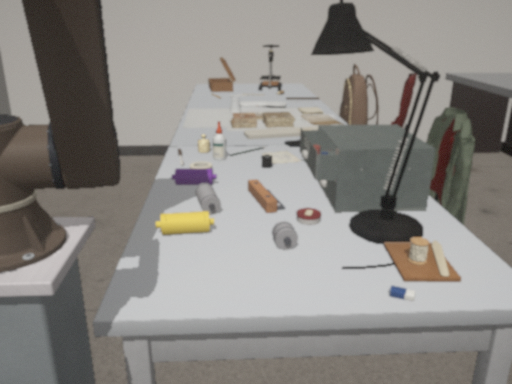

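The top view shows the grey long roller near (242,242), the wooden stop near (225,180), the short roller at (343,161) and the tin at (282,132). The purple and yellow rollers are the look-alikes. Next I'll enlarge the work area.

Run:
```python
import cv2
p=cv2.imread('pics/top0.png')[140:280,170:310]
cv2.imwrite('pics/crop.png',cv2.resize(p,None,fx=4.2,fy=4.2,interpolation=cv2.INTER_CUBIC))
```

```text
(no output)
```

View pics/crop.png

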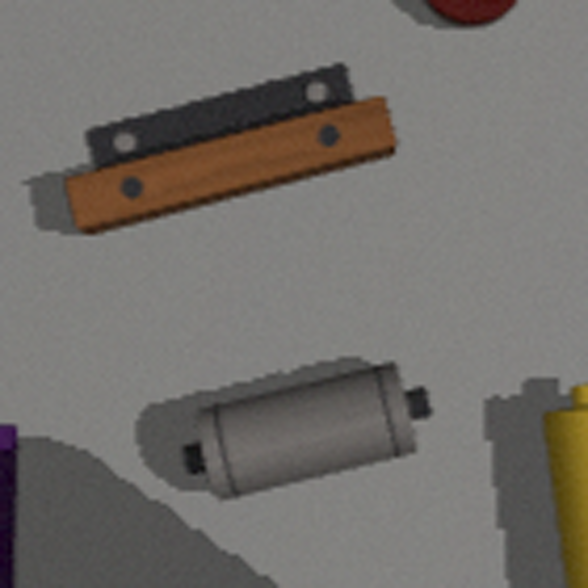

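```bash
cat > h.py <<'E'
import numpy as np
from rig import get_calibration
def px2w(u,v,z,name='top'):
    c=get_calibration(name);K=np.array(c['intrinsics']);T=np.array(c['T'])
    r=T[:3,:3]@np.linalg.inv(K)@np.array([u,v,1.]);o=T[:3,3]
    return o+r*(z-o[2])/r[2]
def crop(a,b,z): return px2w(170+(a+.5)/4.2-.5,140+(b+.5)/4.2-.5,z)
E
python3 - <<'E'
from h import *
q=[crop(*p,.034) for p in((66,178),(385,97),(396,148),(84,225))]
for a in q: print(np.round(a,4))
c=sum(q)/4; yv=(q[0]-q[1]+q[3]-q[2]);yv/=np.linalg.norm(yv);xv=np.array([yv[1],-yv[0],0])
print('stop',c,'yaw',np.arctan2(yv[1],yv[0])-np.pi/2,np.linalg.norm(q[0]-q[1]),np.linalg.norm(q[0]-q[3]))
a,b=crop(185,460,.025),crop(431,403,.025);m=(a+b)/2;y2=(a-b)/np.linalg.norm(a-b)
print('roller',m,'yaw',np.arctan2(y2[1],y2[0])-np.pi/2,np.linalg.norm(a-b))
print('barrel', np.mean([crop(*p,.03) for p in((203,410),(392,365),(413,450),(232,497))],0))
print('rel',(m-c)@xv,(m-c)@yv)
# depth
d=np.load('pics/top0.npy');cal=get_calibration('top');K=np.array(cal['intrinsics']);T=np.array(cal['T'])
vv,uu=np.mgrid[0:384,0:512];P=np.linalg.inv(K)@np.stack([uu.ravel(),vv.ravel(),np.ones(uu.size)])*d.ravel()
W=(T[:3,:3]@P+T[:3,3:]).T
for nm,cen in(('roller',m),('stop',c)):
    k=(np.abs((W-cen)@xv)<.035)&(np.abs((W-cen)@yv)<.11)&(W[:,2]>.015 if nm=='roller' else W[:,2]>.026)&(W[:,2]<.1)
    S=W[k];print(nm,len(S),'x',np.percentile((S-c)@xv,[1,99]),'y',np.percentile((S-c)@yv,[1,99]),'ztop',np.percentile(S[:,2],95))
E
```

```text
[0.5727 0.3299 0.034 ]
[0.6121 0.1567 0.034 ]
[0.584  0.1516 0.034 ]
[0.547  0.3205 0.034 ]
stop [0.57892229 0.239676   0.034     ] yaw 0.2194734992314682 0.17766882902811681 0.027421819480190533
roller [0.43300581 0.20321707 0.025     ] yaw 0.19675405329285334 0.13537324827638797
barrel [0.43362413 0.20204891 0.03      ]
rel -0.15035395074263905 -0.0038160490362293214
roller 1177 x [-0.17406037 -0.1252117 ] y [-0.06563064  0.06078061] ztop 0.050259052520375595
stop 1049 x [-0.01474934  0.01536311] y [-0.08549869  0.0893482 ] ztop 0.03572528000336123
```

```bash
cat >> h.py <<'E'
from scipy.spatial.transform import Rotation as R
C=np.array([.579,.2397]);YAW=.2195
XV=np.array([np.cos(YAW),np.sin(YAW)]);YV=np.array([-XV[1],XV[0]])
def show():
    from rig import monitor
    s=monitor.get_state();p=np.array(s['eef_pos']);q=s['eef_rot']
    M=R.from_quat([q[1],q[2],q[3],q[0]]).as_matrix();yaw=np.arctan2(M[1,0],M[0,0])
    print('t',s['time_s'],'p',np.round(p,4),'yaw',round(yaw,4),'rel stop',np.round([(p[:2]-C)@XV,(p[:2]-C)@YV],4),'F',np.round(s['force'],1),'q',np.round(s['q'],2))
    return p,M,yaw
def to(x,y,z,yawt=YAW):
    p,M,yaw=show();print('shift cm',np.round(M.T@(np.array([x,y,z])-p)*100,2),'roll',round(-(yawt-yaw),4))
E
python3 - <<'E'
from h import *
to(.46,-.25,.2);to(.46,.1,.2)
w=C-.2*XV;print(w,np.linalg.norm(w));to(*w,.2)
E
```

```text
t 0.1 p [ 0.1994 -0.5921  0.2478] yaw 0.3248 rel stop [-0.5516 -0.7292] F [-0.2  0.2 -0.1] q [-1.35  0.49  1.56 -0.    1.09 -0.11]
shift cm [ 35.61 -24.1    4.81] roll 0.1053
t 0.1 p [ 0.1994 -0.5921  0.2478] yaw 0.3248 rel stop [-0.5516 -0.7292] F [-0.2  0.2 -0.1] q [-1.35  0.49  1.56 -0.    1.09 -0.11]
shift cm [ 46.78 -57.27   4.84] roll 0.1053
[0.38379871 0.19615167] 0.4310184785762929
t 0.1 p [ 0.1994 -0.5921  0.2478] yaw 0.3248 rel stop [-0.5516 -0.7292] F [-0.2  0.2 -0.1] q [-1.35  0.49  1.56 -0.    1.09 -0.11]
shift cm [ 42.63 -68.82   4.85] roll 0.1053
```

Call:
{"api": "play_rows", "payload": {
  "commands": [
    [3.6,-2.4,0.5,0.01],
    [7.2,-4.8,1,0.02],
    [10.8,-7.2,1.5,0.03],
    [14.4,-9.6,2,0.04],
    [18,-12,2.5,0.05],
    [21.6,-14.4,3,0.06],
    [25.2,-16.8,3.5,0.07],
    [28.8,-19.2,4,0.08],
    [32.4,-21.6,4.5,0.095],
    [35.6,-24,4.8,0.105]
  ],
  "claw": 6
}}

```text
time_s: 1.1
eef_pos: [0.4611, -0.2496, 0.1998]
eef_rot: [-0.0, 0.994, 0.11, -0.0]
force: [0.3, 0.7, -0.1]
gripper_width: 0.705
```

Run:
```python
from h import *
to(.46,.1,.2)
```

```text
t 1.1 p [ 0.4611 -0.2496  0.1998] yaw 0.2195 rel stop [-0.2216 -0.4519] F [ 0.3  0.7 -0.1] q [-0.62  0.41  1.86 -0.    0.87  0.73]
shift cm [ 7.500e+00 -3.414e+01 -1.000e-02] roll -0.0
```

Call:
{"api": "play_rows", "payload": {
  "commands": [
    [0.8,-3.4,0,0],
    [1.5,-6.8,0,0],
    [2.3,-10.2,0,0],
    [3,-13.6,0,0],
    [3.8,-17,0,0],
    [4.5,-20.5,0,0],
    [5.3,-24,0,0],
    [6,-27.4,0,0],
    [6.8,-30.8,0,0],
    [7.5,-34.1,0,0]
  ]
}}

```text
time_s: 2.1
eef_pos: [0.4589, 0.0994, 0.2002]
eef_rot: [0.0, 0.994, 0.11, -0.0]
force: [0.3, 0.1, 0.1]
gripper_width: 0.706
```

Run:
```python
from h import *
w=C-.2*XV-.004*YV
to(*w,.1);to(*w,.03)
```

```text
t 2.1 p [0.4589 0.0994 0.2002] yaw 0.2198 rel stop [-0.1478 -0.1108] F [0.3 0.1 0.1] q [ 0.07  0.34  1.99 -0.    0.82  1.42]
shift cm [ -5.21 -10.68  10.02] roll 0.0003
t 2.1 p [0.4589 0.0994 0.2002] yaw 0.2198 rel stop [-0.1478 -0.1108] F [0.3 0.1 0.1] q [ 0.07  0.34  1.99 -0.    0.82  1.42]
shift cm [ -5.21 -10.68  17.02] roll 0.0003
```

Call:
{"api": "play_rows", "payload": {
  "commands": [
    [-0.7,-1.8,1,0],
    [-1.4,-3.6,2,0],
    [-2.1,-5.4,4,0],
    [-3,-7.2,6,0],
    [-4,-9,8,0],
    [-5,-10.5,9,0],
    [-5.2,-10.7,10,0],
    [-5.2,-10.7,10,0],
    [-5.2,-10.7,10,0],
    [-5.2,-10.7,10,0]
  ]
}}

```text
time_s: 3.1
eef_pos: [0.3855, 0.1908, 0.1007]
eef_rot: [-0.0, 0.994, 0.109, 0.0]
force: [-0.5, -0.7, 0.7]
gripper_width: 0.703
```

Run:
```python
from h import *
import cv2
from rig import get_image
show()
for n in('top','side'):
    p,d=get_image(n);cv2.imwrite(f'pics/{n}1.png',cv2.resize(p[110:320,150:360] if n=='top' else p[100:250,120:320],None,fx=2.8,fy=2.8))
```

```text
t 3.1 p [0.3855 0.1908 0.1007] yaw 0.2194 rel stop [-0.1995 -0.0056] F [-0.5 -0.7  0.7] q [ 0.31  0.47  2.17 -0.    0.5   1.66]
```

View pics/top1.png

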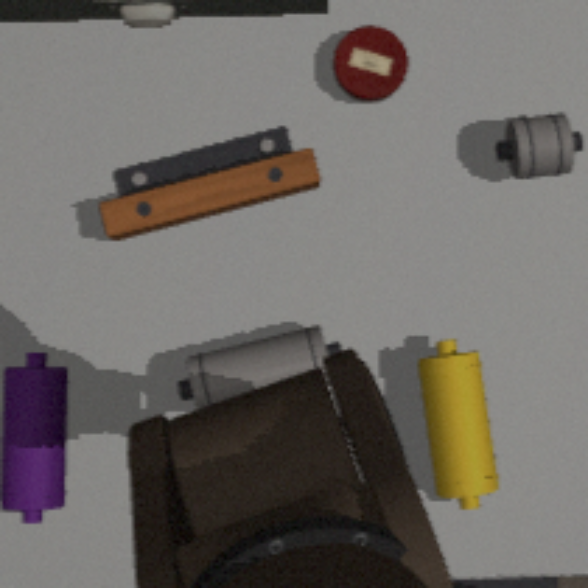

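View pics/side1.png

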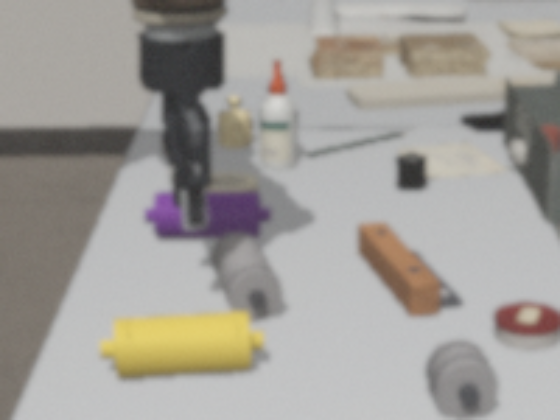

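The open fingers are behind the roller and lined up with it, so I'll descend.

Call:
{"api": "play_rows", "payload": {
  "commands": [
    [0,0,1,0],
    [0,0,2,0],
    [0,0,3,0],
    [0,0,4,0],
    [0,0,5,0],
    [0,0,6,0],
    [0,0,6.8,0],
    [0,0,7.2,0],
    [0,0,7.2,0],
    [0,0,7.2,0]
  ]
}}

```text
time_s: 4.2
eef_pos: [0.3851, 0.191, 0.0284]
eef_rot: [0.0, 0.994, 0.11, 0.0]
force: [-0.9, 0.1, -0.3]
gripper_width: 0.7
```

Run:
```python
from h import *
import cv2
from rig import get_image
show()
for n in('side',):
    p,d=get_image(n);cv2.imwrite(f'pics/{n}2.png',cv2.resize(p[120:240,130:300],None,fx=4,fy=4,interpolation=cv2.INTER_CUBIC))
```

```text
t 4.2 p [0.3851 0.191  0.0284] yaw 0.2198 rel stop [-0.1998 -0.0053] F [-0.9  0.1 -0.3] q [ 0.31  0.63  2.21 -0.    0.3   1.66]
```

View pics/side2.png

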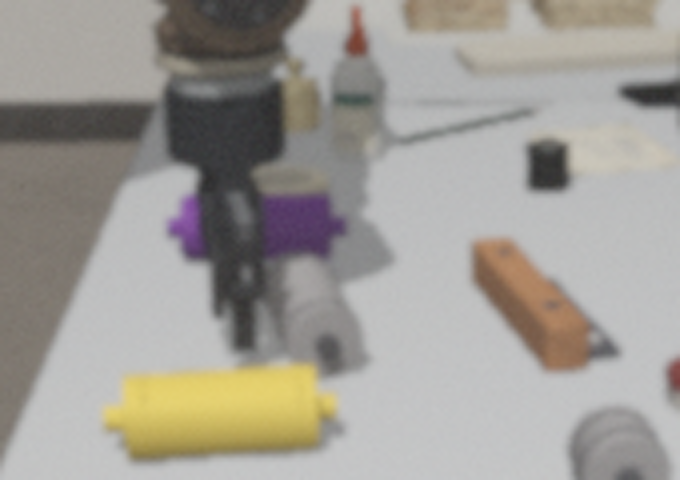

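Call:
{"api": "play_rows", "payload": {
  "commands": [
    [0.4,0,0,0],
    [0.7,0,0,0],
    [1.0,0,0,0],
    [1.3,0,0,0],
    [1.6,0,0,0],
    [2.0,0,0,0],
    [2.4,0,0,0],
    [2.9,0,0,0],
    [3.4,0,0,0],
    [3.9,0,0,0]
  ]
}}

```text
time_s: 5.25
eef_pos: [0.4236, 0.1996, 0.0283]
eef_rot: [0.0, 0.994, 0.11, 0.0]
force: [-0.5, -0.1, 0.6]
gripper_width: 0.703
```

Run:
```python
from h import *
import cv2
from rig import get_image
show()
for n in('side',):
    p,d=get_image(n);cv2.imwrite(f'pics/{n}3.png',cv2.resize(p[120:240,130:300],None,fx=4,fy=4,interpolation=cv2.INTER_CUBIC))
```

```text
t 5.25 p [0.4236 0.1996 0.0283] yaw 0.2198 rel stop [-0.1604 -0.0053] F [-0.5 -0.1  0.6] q [ 0.3   0.65  2.12 -0.    0.37  1.65]
```

View pics/side3.png

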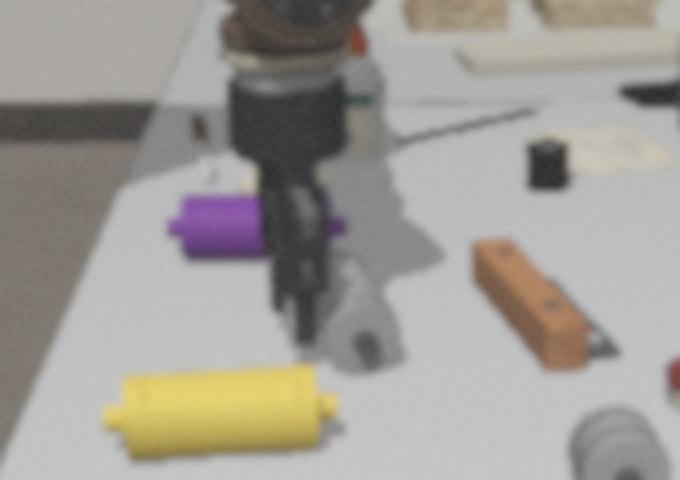

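The roller is rolling ahead of the fingers and looks parallel to the stop, so I'll keep pushing.

Call:
{"api": "play_rows", "payload": {
  "commands": [
    [0.5,0,0,0],
    [1.0,0,0,0],
    [1.5,0,0,0],
    [2.0,0,0,0],
    [2.5,0,0,0],
    [3.0,0,0,0],
    [3.5,0,0,0],
    [4.0,0,0,0],
    [4.4,0,0,0],
    [4.8,0,0,0]
  ]
}}

```text
time_s: 6.3
eef_pos: [0.4703, 0.21, 0.0282]
eef_rot: [0.0, 0.994, 0.11, 0.0]
force: [-1.2, -0.9, 1.4]
gripper_width: 0.702
```

Run:
```python
from h import *
import cv2
from rig import get_image
show()
p,d=get_image('side');cv2.imwrite(f'pics/side4.png',cv2.resize(p[120:240,150:320],None,fx=4,fy=4,interpolation=cv2.INTER_CUBIC))
p,d=get_image('top');cv2.imwrite(f'pics/top4.png',cv2.resize(p[140:280,170:310],None,fx=4.2,fy=4.2,interpolation=cv2.INTER_CUBIC))
```

```text
t 6.3 p [0.4703 0.21   0.0282] yaw 0.2198 rel stop [-0.1126 -0.0053] F [-1.2 -0.9  1.4] q [ 0.29  0.68  2.01 -0.    0.46  1.64]
```

View pics/side4.png

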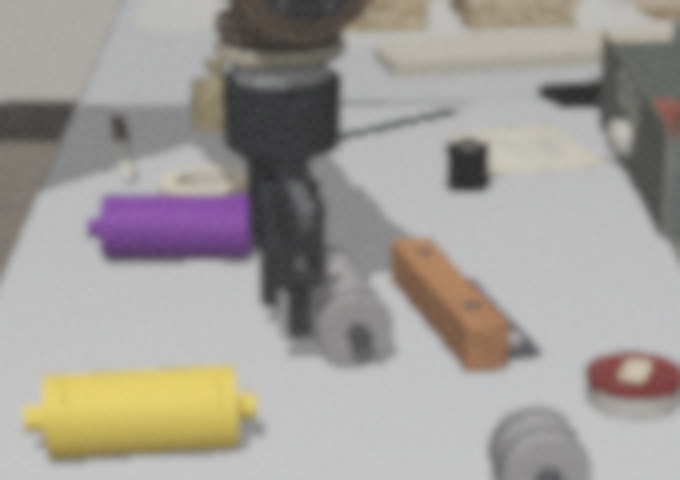

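View pics/top4.png

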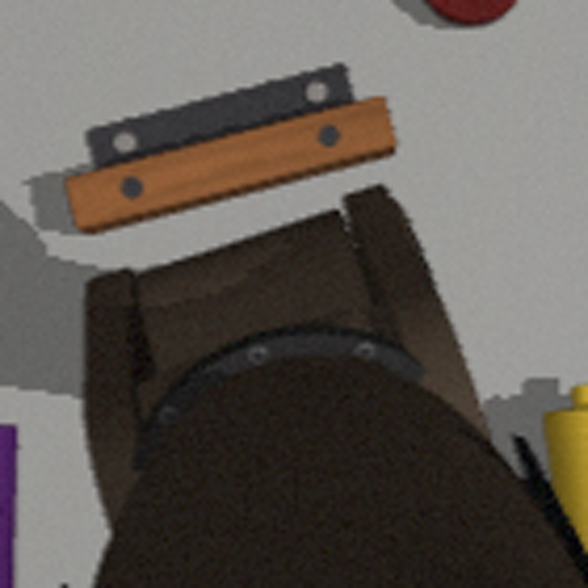

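The fingers are still right behind the roller and the force is small. I'll make the last approach slowly.

Call:
{"api": "play_rows", "payload": {
  "commands": [
    [0.4,0,0,0],
    [0.8,0,0,0],
    [1.2,0,0,0],
    [1.6,0,0,0],
    [2.0,0,0,0],
    [2.3,0,0,0],
    [2.6,0,0,0],
    [2.9,0,0,0],
    [3.1,0,0,0],
    [3.3,0,0,0]
  ]
}}

```text
time_s: 7.4
eef_pos: [0.5023, 0.2172, 0.0283]
eef_rot: [0.0, 0.994, 0.11, 0.0]
force: [0.1, -0.1, 0.2]
gripper_width: 0.698
```

Run:
```python
from h import *
import cv2
from rig import get_image
show()
p,d=get_image('side');cv2.imwrite(f'pics/side5.png',cv2.resize(p[120:240,170:340],None,fx=4,fy=4,interpolation=cv2.INTER_CUBIC))
```

```text
t 7.4 p [0.5023 0.2172 0.0283] yaw 0.2198 rel stop [-0.0797 -0.0053] F [ 0.1 -0.1  0.2] q [ 0.29  0.7   1.93 -0.    0.52  1.64]
```

View pics/side5.png

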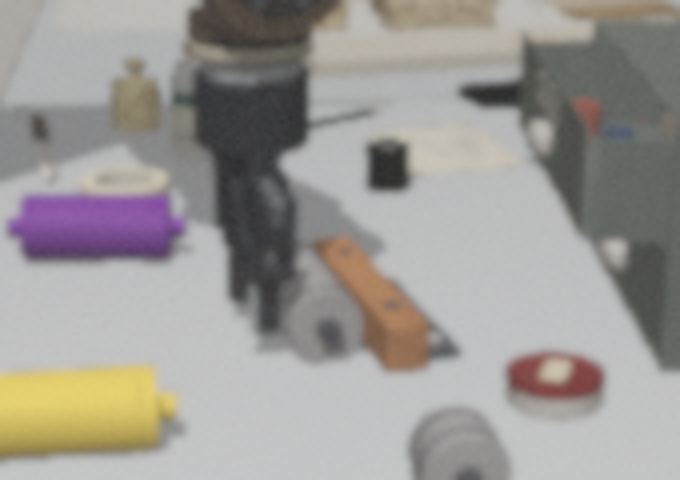

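The roller is almost at the stop. One more small nudge should seat it.

Call:
{"api": "play_rows", "payload": {
  "commands": [
    [0.1,0,0,0],
    [0.1,0,0,0],
    [0.2,0,0,0],
    [0.2,0,0,0],
    [0.3,0,0,0],
    [0.3,0,0,0],
    [0.3,0,0,0],
    [0.3,0,0,0],
    [0.3,0,0,0],
    [0.3,0,0,0]
  ]
}}

```text
time_s: 8.45
eef_pos: [0.5051, 0.2178, 0.0283]
eef_rot: [0.0, 0.994, 0.11, 0.0]
force: [0.2, -0.3, -0.2]
gripper_width: 0.702
```

No reaction force, so the roller isn't being squeezed. I'll back off straight and check.

Call:
{"api": "play_rows", "payload": {
  "commands": [
    [-0.2,0,0,0],
    [-0.6,0,0,0],
    [-1.2,0,0,0],
    [-2,0,0,0],
    [-3,0,0,0],
    [-4.2,0,0,0],
    [-5.5,0,-1,0],
    [-7,0,-3,0],
    [-8.5,0,-5.5,0],
    [-9.5,0,-8,0]
  ]
}}

```text
time_s: 9.45
eef_pos: [0.4104, 0.1966, 0.1094]
eef_rot: [0.0, 0.994, 0.11, -0.001]
force: [0.2, 0.5, 0.4]
gripper_width: 0.703
```

Run:
```python
from h import *
import cv2
from rig import get_image
show()
p,d=get_image('side');cv2.imwrite(f'pics/side6.png',cv2.resize(p[120:240,170:340],None,fx=4,fy=4,interpolation=cv2.INTER_CUBIC))
p,d=get_image('top');cv2.imwrite(f'pics/top6.png',cv2.resize(p[110:250,170:310],None,fx=4.2,fy=4.2,interpolation=cv2.INTER_CUBIC))
```

```text
t 9.45 p [0.4104 0.1966 0.1094] yaw 0.2199 rel stop [-0.174  -0.0054] F [0.2 0.5 0.4] q [ 0.3   0.47  2.11 -0.    0.56  1.65]
```

View pics/side6.png

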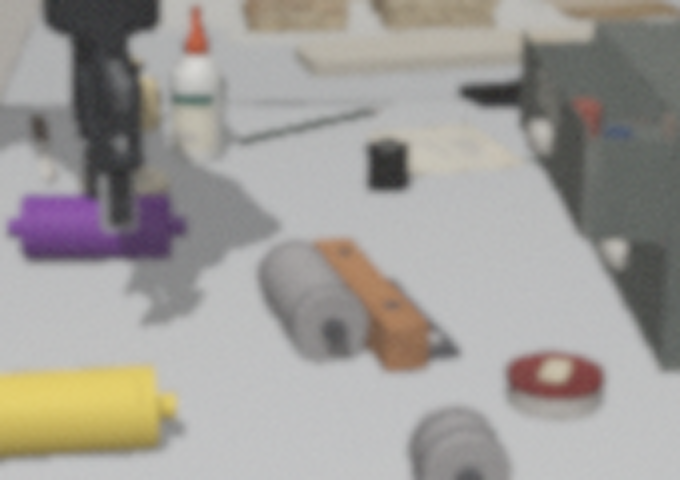

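View pics/top6.png

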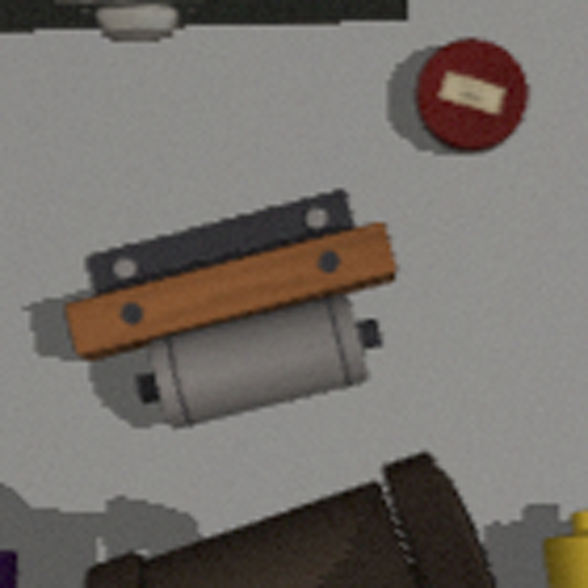

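Run:
```python
from h import *
from rig import get_image
f=lambda a,b,z:px2w(170+(a+.5)/4.2-.5,110+(b+.5)/4.2-.5,z)[:2]
a,b=f(138,389,.025),f(383,333,.025);m=(a+b)/2-C;y=a-b
print('journals: x',m@XV,'y',m@YV,'dyaw',np.arctan2(y[1],y[0])-np.pi/2-YAW)
c=get_calibration('top');K=np.array(c['intrinsics']);T=np.array(c['T'])
for i in range(2):
    d=get_image('top')[1]
    vv,uu=np.mgrid[0:384,0:512];P=np.linalg.inv(K)@np.stack([uu.ravel(),vv.ravel(),np.ones(uu.size)])*d.ravel()
    W=(T[:3,:3]@P+T[:3,3:]).T;x=(W[:,:2]-C)@XV;yy=(W[:,:2]-C)@YV
    k=(x>-.075)&(x<-.018)&(np.abs(yy)<.07)&(W[:,2]>.03)&(W[:,2]<.06)
    # circle fit x
    from scipy.optimize import least_squares
    k&=np.abs(yy)<.045
    r=least_squares(lambda p:np.hypot(x[k]-p[0]-p[1]*yy[k],W[k,2]-p[2])-.025,[-.04,0,.025],loss='soft_l1',f_scale=.001)
    k2=(x>-.06)&(x<-.02)&(np.abs(yy)<.09)&(W[:,2]>.042)&(W[:,2]<.06)
    print('depth fit x0,slope,z',r.x,'y extents',np.percentile(yy[k2],[1,99]))
```

```text
journals: x -0.04121321426356073 y -0.004587942456639837 dyaw -0.02227926664125876
depth fit x0,slope,z [-0.0407701   0.00929627  0.02430978] y extents [-0.05692703  0.0501554 ]
depth fit x0,slope,z [-0.04069453  0.00419893  0.02412722] y extents [-0.0572365   0.04996755]
```

The two measurements agree: the axis is at x ≈ -41 mm, y ≈ -4 mm, nearly parallel to the stop, and it isn't moving. The robot is clear, so I'll hand in.

```bash
python3 -c "
from rig import sign_off,monitor
print(sign_off(),monitor.get_state()['time_s'])"
```

```text
the job is handed in; nothing more can be done
the job is handed in; nothing more can be done
```

The long roller now lies at rest along the front face of the bench stop. I pushed it about 11 cm from behind with the two fingers held 6 cm apart, slowed down for the last part, then backed the arm off and handed in at about 9.6 s.

- **Position:** a depth fit and the journal positions in the top picture both put the roller's axis 41 mm before the stop's origin, where touching is 40 mm. Its middle is about 4 mm from the stop's middle.
- **Angle:** the two measurements differ slightly, under 0.01 rad from depth and 0.02 rad from the journals, both well inside the limit.
- **At rest and clear:** two depth readings 0.05 s apart agreed. The gripper was well clear of everything, and tool force was near zero when the push ended.
- **Short roller and tin:** the arm never came near either one, and both looked undisturbed in the later pictures, though I didn't measure their positions again.
- **Rolling:** I didn't measure the turn directly. Rolling without slipping over that distance would be more than half a turn.

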